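# Let the vise lift down level with its rest

## Robot

A 7-joint arm with a two-finger parallel gripper is mounted at the origin on the work surface. World frame = base frame: x ahead of the robot, y to its left, z up, the work surface at z = 0. Lengths are in mm, angles in rad, forces in N, time in s.
With the tool pointing down it reaches from about 400 to 750 mm from the base axis. Payload 19.5 kg.
Tool frame: the origin (TCP) lies midway between the tips of the shut fingers; the grasp point (between the pads) lies 19 mm behind it (bot.pinch_z is the distance from the TCP to the grasp point, in mm); z points along the fingers, y is the line along which they close (so a half turn about z gives the same grasp; the last joint's range is limited). The gripper opens to 85 mm and grips with 20 to 120 N. Pads are 22 mm wide; open, the fingers measure 114 mm over their backs; the gripper's body (76 mm by 85 mm) begins 54 mm behind the grasp point. The pads swing forward as they close: fully open they stand 13 mm farther back than shut.
Start: joints at [-1.27, 0.707, -0.028, 1.485, 0.022, 0.951, -0.075], TCP at [193.259, 541.522, 231.268] pointing down, gripper open.
Joint ranges: [-2.71, 2.71], [-0.32, 2.16], [-1.57, 1.52], [0, 2.45], [-1.46, 4.6], [0, 2.02], [-2.83, 2.83]. Speed limits (rad/s): [1.89, 1.89, 2.57, 2.57, 3.01, 3.01, 3.01].

## Interface

Orientations are given as a rotation vector (axis times angle).
In Python, from station import bot gives the robot as it stands.
- The arm moves only by the tool send_rows, never from a script. Its argument "rows" is a list that holds one entry, the list of rows, each a list of 7 numbers: the shift along the tool's x, y, z in m, then the turn, a rotation vector about the tool's x, y, z in units of 8 degrees (1.0 is 8 degrees), then the closure, from -1 (fully open) to 1 (shut). A call has 1 to 8 rows; each row shifts and turns the commanded pose from where the row before left it, along the tool's axes as they then stand; what a row does not reach is not made up. A row lasts 1/8 s, in which the tool goes at most 62.5 mm and 10.7 degrees, less where a joint would pass 70% of its speed; a pose out of reach is approached as far as the arm can. A call with a gripper value outside its range is refused whole. The fingers move at their own pace and stop on an object; "squeeze" is the grip in N (left out, the last holds). Time passes only in rows, so rows that do not move let the fingers close. It gives the time, the measured TCP pose, the force, the opening and the grip force at its end, in the units of the state.
- bot.read_state(): the state, without advancing time (a new reading comes with each control period).
- bot.snapshot(name): name is "side" or "top"; returns the picture (480x640x3 uint8, red, green, blue); there is no depth.
- bot.camera_model(name): a dict with "mtx" (3x3 intrinsics, pixels), "eye" and "rotation" of the camera in the world. Camera axes: x right, y up, looking along -z (the intrinsics and any distortion apply to the point x, -y, -z); pixel columns grow to the right and rows downward; lengths in mm; the calibration is good to about 2 mm. A picture is of the moment at which its call begins. camera_model takes no time and is no camera call.
- bot.sign_off(): hands the job in; it is judged then, once.
Trained networks look in the newest picture that a camera, given by its name, has taken for a name from the list of things; names that differ only in an ending like _2 or _b are one class to them, and where a whole thing is asked for, a point or a joint stands for the part that bears it (a point fixed in the world has none). Each returns a list of dicts, best first, with "p" (0 to 1); they miss things now and then, are a little off and sometimes report something else, mostly with a low value. They report only what shows in the picture. A call takes as long as a camera call.
- bot.search_frame(thing, camera): "location" ([x, y, z] in mm, in the coordinates of the camera as it stood for that picture, good to about 4 mm: the middle of the surface that is visible of it).
The state is a dict: "clock": time; "joint_positions": joint angles; "joint_vel": joint speeds; "effort": joint torques, N m; "tool_pos": TCP position; "orientation": TCP orientation; "contact_force": force on the tool from outside, world axes, zero at the start; "ft_torque": the same for the moment, N m; "width": finger opening in mm; "grasp_force": force on a finger pad.
Only numpy, scipy, OpenCV 4.12 (cv2) and the standard library are available. Lean on these libraries where they do the work, as an engineer would, in place of code of your own. Each camera call takes 0.05 s, during which the arm holds its last target. There are 200 camera calls.

## Task

Let the hydraulic vise lift down: crack its release lever open a fraction of a turn, anticlockwise, so that the platform sinks slowly (never faster than 30 mm/s), and shut the lever again so that the platform stops level with the steel top of the fixed rest beside it, to within 5 mm. Turn the lever fully home against its shut stop, then let go. Handle the knob lightly (grip and push together never over 25 N), leave the platform, the vise and everything else on the bench alone, and do not sink too far: the lift cannot be pumped up again.

Things in the scene. Friction and masses are not known exactly. Their poses are not given: they have to be found in the camera images.
- valve_knob (a point): Middle of the black upright knob (16 mm diameter, straight, 48 mm tall) on the free end of the steel release lever, 108 mm above the bench. This point is 18 mm below the knob's top; the top of the lever bar (14 mm wide, 9 mm thick) is 28 mm below it. Pinch the knob from above; it turns with the lever.
- valve_axis (a point): Point on the upright pivot axis of the lever, at the knob's height (108 mm), 70 mm from the knob, above the lift's grey valve block (64 x 64 mm, 56 mm tall). Its x axis points from the valve block to the platform, z up.
- valve (a joint): Angle of the release lever in rad: 0 shut, against a hard stop, where it starts; growing anticlockwise from above to 1.2. Turning it takes about 4 N at the knob to open and about 8 N to shut, so a lightly held knob lags the hand by a few mm; it stays where left. The forces of both finger pads on it add up: two pads squeezing 8 N each are 16 N.
- ram (a joint): Height of the ram in m: 0 fully down, 0.135 fully up; it starts at 0.095 to 0.13. With the lever shut it holds. It starts to creep down with the lever somewhere between 0.2 and 0.5 rad open (it differs with the hidden load); each further 0.1 rad adds about 15 mm/s. It follows the lever without lag and stops when the lever is brought back to where creep began.
- platform_top (a point): Centre of the upper face of the square steel platform (100 x 100 x 12 mm) on the ram, 64 mm above the bench with the ram down. A dark round engraver's vise, 64 mm tall, is bolted on it. The platform's centre is 130 mm from valve_axis along the lift.
- rest_top (a point): Centre of the upper face of the fixed rest beside the platform on its left (+y): a steel plate 80 x 90 x 12 mm on a wooden post, top 92 to 122 mm above the bench.
- jar: Small glass jar with steel lid, 60 mm across, 70 mm tall, right of the lift; origin under its centre.
- burs: Round wooden stand of burs, 44 mm across, 60 mm tall, left of the lift; origin under its centre.
- hammer: Hammer lying on the bench at the left, 220 mm long; origin under its middle.
- driver: Screwdriver lying on the bench at the right, 170 mm long; origin under its middle.
- mandrel: Upright steel ring mandrel, 150 mm tall on a 40 mm foot, at the right; origin under its foot.
- pot: Clear plastic pot, 70 mm across, 30 mm tall, at the left; origin under its centre.
- soapstone: Grey soldering block, 90 x 50 x 22 mm, at the left; origin under its centre.

How it is judged:
By the outcome, as a careful person would: the job done as asked, in the order asked, and still so for the second after the job is handed in, with the robot touching nothing.
It also fails if it takes over 67 s, if anything falls off the work surface, if the arm or the gripper's body presses on something with over 40 N, if the wrist force passes 120 N, or if a joint passes its speed limit or range.

## Working session

There is one attempt and no reset: what is moved stays moved. The work goes in short steps, Python scripts to look and compute and a tool call to move; the robot and the scene stay as the last step left them, time stands still between calls to the robot, and variables do not carry over. Pictures are saved under pics/ and viewed, at most 10 in all, crops included, and the job is handed in when it is done.

Besides the shell and the picture viewer there is one more tool, called after "Call:" as a command line: name --argument value ..., lists and objects as JSON in quotes. send_rows: Moves the arm, as the interface text tells. Its arguments: {"type":"object","properties":{"rows":{"type":"array","items":{"type":"array","items":{"type":"array","items":{"type":"number"}}}},"squeeze":{"type":"number"}},"required":["rows"]}

```bash
ls; mkdir -p pics
cat > h.py <<'E'
import numpy as np, cv2
from station import bot
from scipy.spatial.transform import Rotation as R
def snap(c,n=None):
    im=bot.snapshot(c)
    if n: cv2.imwrite(f'pics/{n}.png',im[:,:,::-1])
    return im
def find(t,c):
    m=bot.camera_model(c)
    return [(np.round(np.array(m['rotation']).reshape(3,3)@np.array(d['location'])+m['eye'],1),round(d['p'],2)) for d in bot.search_frame(t,c)[:2]]
def ray(c,u,v,z):
    m=bot.camera_model(c);d=np.linalg.inv(m['mtx'])@[u,v,1];d=np.array(m['rotation'])@[d[0],-d[1],-d[2]]
    e=np.array(m['eye']);return e+d*(z-e[2])/d[2]
def proj(c,P):
    m=bot.camera_model(c);p=np.array(m['rotation']).T@(np.array(P)-m['eye']);q=np.array(m['mtx'])@[p[0],-p[1],-p[2]];return q[:2]/q[2]
E
python3 - <<'E'
from h import *
for c in('side','top'):
    snap(c,c+'0'); m=bot.camera_model(c); print(m)
    for t in('valve_knob','valve_axis','platform_top','rest_top'): print(c,t,find(t,c))
s=bot.read_state();print(s)
E
```

```text
pics
{'mtx': array([[448.85543325,   0.        , 319.66019044],
       [  0.        , 448.85543325, 234.86930525],
       [  0.        ,   0.        ,   1.        ]]), 'eye': array([ 269.51326056, -879.66392247,  850.12885417]), 'rotation': array([ 0.87782378, -0.12534756, -0.25357522])}Traceback (most recent call last):
  File "<stdin>", line 4, in <module>
  File "h.py", line 10, in find
    return [(np.round(np.array(m['rotation']).reshape(3,3)@np.array(d['location'])+m['eye'],1),round(d['p'],2)) for d in bot.search_frame(t,c)[:2]]
                      ~~~~~~~~~~~~~~~~~~~~~~~~~~~~~~~^^^^^
ValueError: cannot reshape array of size 3 into shape (3,3)
```

Rotation is a rotation vector.

```bash
sed -i "s/np.array(m\['rotation'\])\(.reshape(3,3)\)\?/R.from_rotvec(m['rotation']).as_matrix()/" h.py
python3 - <<'E'
from h import *
for c in('side','top'):
    snap(c,c+'1'); m=bot.camera_model(c); print(m['eye'],m['rotation'])
    for t in('valve_knob','valve_axis','platform_top','rest_top'): print(c,t,find(t,c))
s=bot.read_state();print(s)
E
```

```text
[ 269.51326056 -879.66392247  850.12885417] [ 0.87782378 -0.12534756 -0.25357522]
side valve_knob [(array([ 509.7, -107.7,   87.6]), 0.79)]
side valve_axis []
side platform_top [(array([663.6, -72.7, 196.4]), 0.62)]
side rest_top [(array([635.1,  33. ,  82.1]), 0.8)]
[ 245.78519508   23.98984959 1406.73503607] [ 0.14641965 -0.16392254 -1.565612  ]
top valve_knob [(array([ 531.4, -102. ,   87.2]), 0.87), (array([674.6, 403.9,  15.4]), 0.18)]
top valve_axis [(array([624.9, -72.6,  25.3]), 0.88), (array([ 388.8, -384. ,   19.7]), 0.63)]
top platform_top [(array([529.9, -97.1,  82.1]), 0.73), (array([657.8, -53.8, 227.4]), 0.67)]
top rest_top [(array([642.9,  52.5, 108.8]), 0.95)]
{'clock': 0.6, 'joint_positions': array([-1.26968135,  0.70647151, -0.02759012,  1.48462108,  0.0220018 ,
        0.9509067 , -0.07548955]), 'joint_vel': array([-0.00019016, -0.00072033,  0.00143187,  0.00139165,  0.0013847 ,
       -0.00018759, -0.00056973]), 'effort': array([ 1.54402187e-03, -8.82754970e+01,  1.23342510e+00, -2.36334211e+01,
        1.67828699e-02,  2.02353876e-03, -6.24187874e-05]), 'tool_pos': array([193.27115419, 541.50722467, 231.27947014]), 'orientation': array([-5.35881548e-01, -3.09553821e+00,  1.62522229e-04]), 'contact_force': array([-0.89359268,  0.21138817, -0.78500826]), 'ft_torque': array([ 0.06865505,  0.0494474 , -0.00774741]), 'grasp_force': 0.0, 'width': 85.57941637977916}
```

View pics/side1.png

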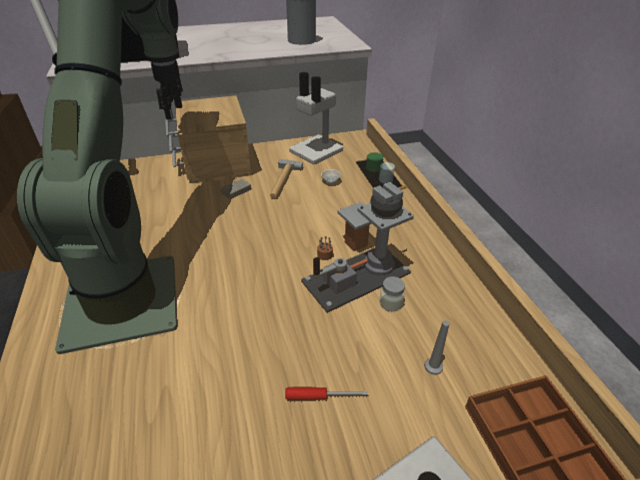

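View pics/top1.png

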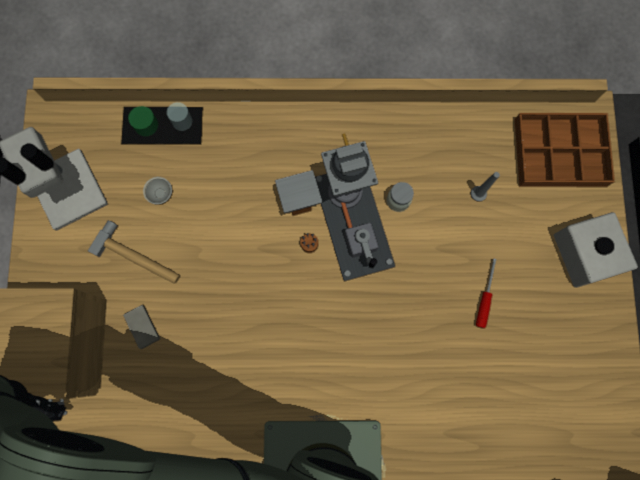

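The side view shows the lift with its knob at about (317,266) and platform at (385,213). In the top view the lever pivot is at about (362,236), the knob at (371,262), the platform at (349,168) and the rest at (299,192). I'll enlarge both.

Run:
```python
from h import *
a=cv2.imread('pics/side1.png')[175:310,290:420];b=cv2.imread('pics/top1.png')[145:285,270:400]
a=cv2.resize(a,(400,415),interpolation=2);b=cv2.resize(b,(390,420),interpolation=2)[:415]
a=cv2.resize(cv2.imread('pics/side1.png')[175:310,290:420],None,fx=3,fy=3,interpolation=2)
b=cv2.resize(cv2.imread('pics/top1.png')[145:280,270:400],None,fx=3,fy=3,interpolation=2)
cv2.imwrite('pics/crop1.png',np.hstack([a,b]))
```

```text
(no output)
```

View pics/crop1.png

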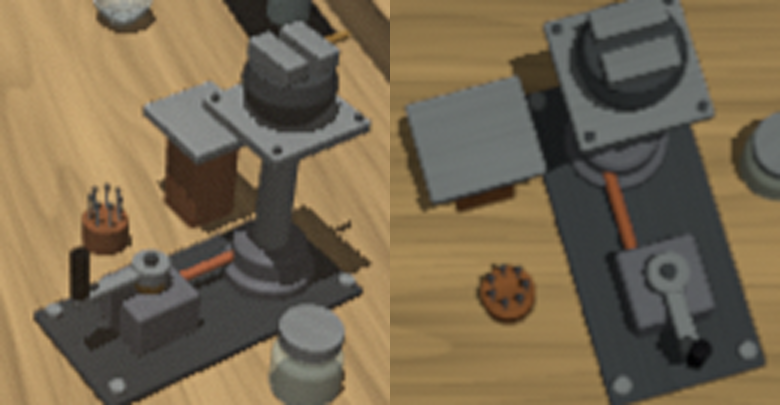

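The crop shows the lever, knob and both plates clearly. Next I'll zoom in on the plates so I can measure their corners.

Run:
```python
from h import *
a=cv2.resize(cv2.imread('pics/side1.png')[190:250,332:418],None,fx=4.6,fy=4.6*1,interpolation=2)
a=cv2.resize(cv2.imread('pics/side1.png')[182:242,334:414],(800,600),interpolation=2)
b=cv2.resize(cv2.imread('pics/top1.png')[138:218,272:382],(800,582),interpolation=2)
a=cv2.resize(cv2.imread('pics/side1.png')[195:235,334:414],(800,400),interpolation=2)[:, :]
cv2.imwrite('pics/crop2.png',a)
b=cv2.resize(cv2.imread('pics/top1.png')[138:218,272:382],(770,560),interpolation=2)
cv2.imwrite('pics/crop3.png',b)
```

```text
(no output)
```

View pics/crop2.png

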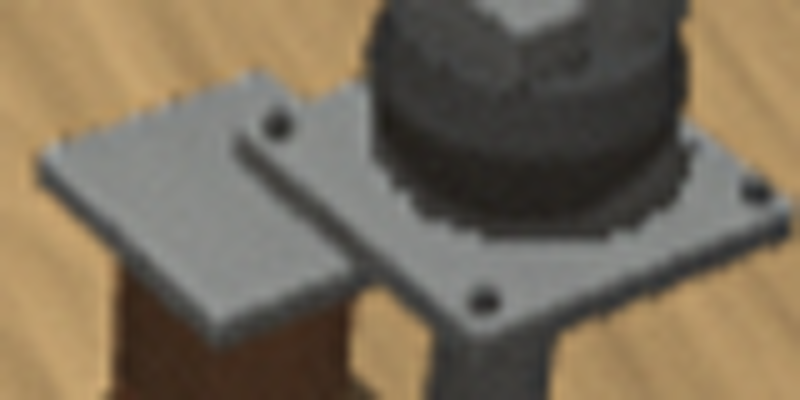

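View pics/crop3.png

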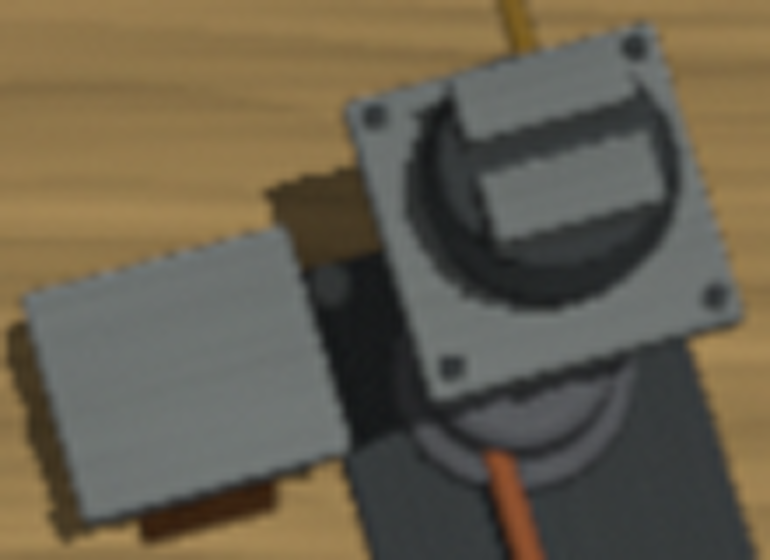

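The side crop shows three top corners of the rest at (42,160), (218,328) and (258,75). It also shows three platform corners at (240,135), (470,330) and (792,208). All four corners of both plates are clear in the top crop.

Run:
```python
from h import *
from scipy.optimize import least_squares as LS
S=lambda X,Y:np.array([334+(X+.5)/10-.5,195+(Y+.5)/10-.5]); T=lambda X,Y:np.array([272+(X+.5)/7-.5,138+(Y+.5)/7-.5])
# corners (sx,sy): near+ , near-, far+, far-
def corners(p,a,b):
    c,s=np.cos(p[3]),np.sin(p[3])
    return {k:np.array([p[0]+c*k[0]*a/2-s*k[1]*b/2,p[1]+s*k[0]*a/2+c*k[1]*b/2,p[2]]) for k in[(-1,1),(-1,-1),(1,1),(1,-1)]}
rest=[('side',(-1,1),S(42,160)),('side',(-1,-1),S(218,328)),('side',(1,1),S(258,75)),('top',(1,1),T(25,297)),('top',(1,-1),T(288,228)),('top',(-1,-1),T(348,448)),('top',(-1,1),T(85,522))]
plat=[('side',(-1,1),S(240,135)),('side',(-1,-1),S(470,330)),('side',(1,-1),S(792,208)),('top',(1,1),T(350,100)),('top',(-1,1),T(435,400)),('top',(-1,-1),T(742,318)),('top',(1,-1),T(652,22))]
for n,o,a,b,z0 in(('rest',rest,80,90,108),('rest',rest,90,80,108),('plat',plat,100,100,180)):
    f=lambda p:np.concatenate([proj(c,corners(p,a,b)[k])-uv for c,k,uv in o])
    r=LS(f,[650,0,z0,.25],x_scale=[100,100,100,1]); print(n,a,b,r.x.round(3),r.cost); print(r.fun.round(2))
    if n=='plat': p=r.x
ax=p[:2]-130*np.array([np.cos(p[3]),np.sin(p[3])]);print('axis',ax)
t=np.array([270+(700-390+.5)/3-.5,145+(352.5)/3-.5]); s=np.array([290+80.5/3-.5,175+250.5/3-.5])
print('knob top ray',ray('top',*t,126),ray('side',*s,126))
f=lambda P:np.r_[proj('top',P)-t,proj('side',P)-s]
r=LS(f,[530,-100,126]);print(r.x,r.fun)
print('pivot', ray('top',270+(668.5-390)/3-.5,145+270.5/3-.5,85), ray('side',290+152.5/3-.5,175+258.5/3-.5,85))
```

```text
rest 80 90 [6.46677e+02 5.44550e+01 1.04047e+02 2.75000e-01] 1.5752204421531217
[-0.48 -0.14  0.32  0.1   1.16 -0.11 -0.56 -0.   -0.32 -0.23  0.64  0.63
  0.02  0.39]
rest 90 80 [6.46683e+02 5.44610e+01 1.05612e+02 2.99000e-01] 29.99024075885188
[-1.05  1.16 -1.73 -0.66  3.14 -0.3   0.6  -2.29 -3.57 -2.15 -0.54  2.54
  3.27  1.95]
plat 100 100 [ 6.73108e+02 -5.73360e+01  1.88799e+02  2.64000e-01] 2.7563938405994217
[-0.31 -1.1   0.66  0.72  1.18  0.07 -0.79  0.32 -0.59  0.38  0.49  0.45
  0.41  0.2 ]
axis [547.61819908 -91.28031308]
knob top ray [ 478.16886024 -111.04892347  126.        ] [ 480.31338993 -112.08121764  126.        ]
[ 479.34552826 -111.25460217  125.09930605] [ 0.0412748  -0.45394207 -0.48082888  0.12652524]
pivot [549.07387641 -92.21712116  85.        ] [547.77453872 -94.2221662   85.        ]
```

Run:
```python
from h import *
for z in(0,150): print('box corner',z,[ray('top',*q,z).round() for q in((105,390),(105,285),(70,395),(75,290))])
print(proj('top',[193,541,231]),proj('side',[193,541,231]))
M=R.from_rotvec(bot.read_state()['orientation']).as_matrix();print(M.round(3))
P=[np.array(p) for p in([193.3,541.5,231.3],[330,330,231],[430,100,231],[479.3,-111.5,200])]
for a,b in zip(P,P[1:]): print((M.T@(b-a)).round(1), np.linalg.norm(b-a)/60)
```

```text
box corner 0 [array([202., 499.,   0.]), array([445., 515.,   0.]), array([191., 578.,   0.]), array([433., 585.,   0.])]
box corner 150 [array([206., 448., 150.]), array([424., 463., 150.]), array([196., 519., 150.]), array([413., 526., 150.])]
[ 41.32980762 398.61431174] [175.36554793 116.82952118]
[[-0.942  0.336 -0.   ]
 [ 0.336  0.942 -0.   ]
 [-0.    -0.    -1.   ]]
[-199.8 -153.2    0.3] 4.197195823139276
[-171.5 -183.     0. ] 4.179978734661484
[-117.5 -182.6   31. ] 3.656187297657979
```

Run:
```python
from h import *
b=ray('side',188,180,0);print(b,ray('side',249,172,0), proj('top',b))
for z in(100,150,200,250,300): print(z,proj('side',[b[0],b[1],z]))
a=cv2.resize(cv2.imread('pics/side1.png')[70:200,110:260],(750,650)[:2],interpolation=2)[:590]
b=cv2.imread('pics/top1.png')[270:440,0:140];cv2.imwrite('pics/c4.png',np.hstack([cv2.resize(cv2.imread('pics/side1.png')[70:200,110:250],(420,390)),cv2.resize(b,(321,390))]))
```

```text
[191.02684883 531.70653231   0.        ] [405.02812783 528.63191785   0.        ] [ 90.20125633 394.74934078]
100 [182.60703913 154.68495545]
150 [179.73694778 141.21248787]
200 [176.74096206 127.14906081]
250 [173.61061286 112.45491939]
300 [170.33665394  97.08666108]
```

View pics/c4.png

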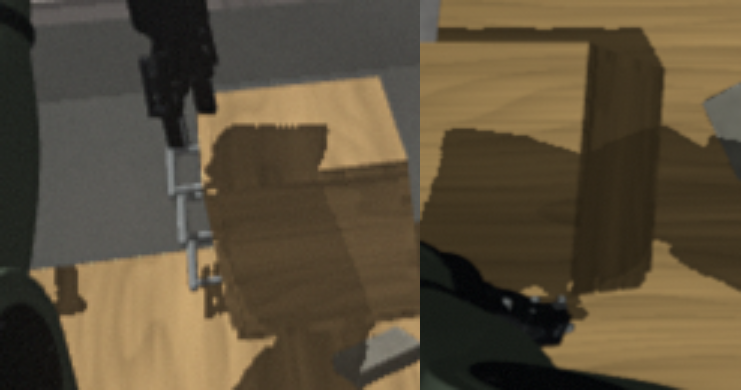

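The cabinet (top at about 180 mm) lies beside and below the start pose, so travelling at z = 231 clears it.

Call:
send_rows --rows '[[[-0.04,-0.0306,0,0,0,0,-1],[-0.04,-0.0306,0,0,0,0,-1],[-0.04,-0.0306,0,0,0,0,0],[-0.04,-0.0306,0,0,0,0,0],[-0.04,-0.0306,0,0,0,0,0],[-0.034,-0.0366,0,0,0,0,0],[-0.034,-0.0366,0,0,0,0,0],[-0.034,-0.0366,0,0,0,0,0]]]' --squeeze 20

```text
clock: 1.6
tool_pos: [389.9, 191.0, 231.4]
orientation: [0.536, 3.095, 0.0]
contact_force: [1.0, 0.1, 0.7]
width: 42.8
grasp_force: 0.0
```

Call:
send_rows --rows '[[[-0.034,-0.0366,0,0,0,0,0],[-0.034,-0.0366,0,0,0,0,0],[-0.03,-0.0456,0,0,0,0,0],[-0.03,-0.0456,0,0,0,0,0],[-0.03,-0.0456,0,0,0,0,0],[-0.028,-0.0456,0,0,0,0,0],[0,0,0,0,0,0,0]]]'

```text
clock: 2.48
tool_pos: [478.6, -114.6, 231.1]
orientation: [0.545, 3.094, -0.002]
contact_force: [-0.2, 1.0, 0.6]
width: 42.8
grasp_force: 0.0
```

Call:
send_rows --rows '[[[0,0,0,0,0,1.3,0],[0,0,0,0,0,1.3,0],[0,0,0,0,0,1.3,0],[0,0,0,0,0,1.3,0],[0,0,0,0,0,1.3,0],[0,0,0,0,0,1.3,0],[0,0,0,0,0,1.3,0],[0,0,0,0,0,1.3,0]]]'

```text
clock: 3.48
tool_pos: [478.6, -110.0, 231.4]
orientation: [-2.461, -1.953, -0.0]
contact_force: [0.4, 0.1, 0.7]
width: 42.8
grasp_force: 0.0
```

Call:
send_rows --rows '[[[0,0,0,0,0,1.3,0],[0,0,0,0,0,1.3,0],[0,0,0,0,0,1.3,0],[0,0,0,0,0,1.3,0],[0,0,0,0,0,1.3,0],[0,0,0,0,0,1.18,0],[0,0,0,0,0,0,0]]]'

```text
clock: 4.35
tool_pos: [478.6, -110.0, 231.2]
orientation: [3.112, 0.432, -0.001]
contact_force: [-0.0, 0.4, 0.4]
width: 42.6
grasp_force: 0.0
```

Call:
send_rows --rows '[[[0,0.0015,0.045,0,0,0,0],[0,0,0.045,0,0,0,0],[0,0,0.035,0,0,0,0],[0,0,0.016,0,0,0,0],[0,0,0,0,0,0,0]]]'

```text
clock: 4.97
tool_pos: [478.7, -111.9, 89.8]
orientation: [-3.11, -0.435, 0.002]
contact_force: [-0.8, 0.9, 0.7]
width: 43.0
grasp_force: 0.0
```

Run:
```python
from h import *
s=bot.read_state();print(s['joint_positions'].round(2),s['tool_pos'],s['contact_force'])
a=snap('side')[175:310,280:420];b=snap('top')[145:280,270:400]
f=lambda i:cv2.resize(i,None,fx=2.9,fy=2.9,interpolation=2)
cv2.imwrite('pics/c5.png',np.hstack([f(a),f(b)])[:,:,::-1])
```

```text
[-0.05  0.87  0.4   1.94 -0.71  0.48 -0.43] [ 478.67897928 -111.8815882    89.80704315] [-0.8122006   0.90547797  0.7194693 ]
```

View pics/c5.png

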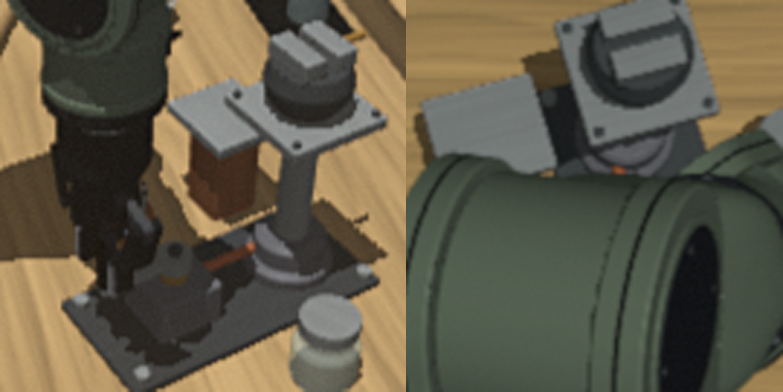

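The fingers straddle the knob, and the platform and rest both stay visible. I'll close gently to a loose straddle, without squeezing.

Call:
send_rows --rows '[[[0,0,0,0,0,0,0.3],[0,0,0,0,0,0,0.42],[0,0,0,0,0,0,0.46],[0,0,0,0,0,0,0.46]]]'

```text
clock: 5.58
tool_pos: [479.1, -112.2, 90.4]
orientation: [3.112, 0.43, 0.0]
contact_force: [0.6, 0.6, 0.0]
width: 23.0
grasp_force: 0.0
```

Call:
send_rows --rows '[[[0,0,0,0,0,0,0.5],[0,0,0,0,0,0,0.52],[0,0,0,0,0,0,0.52]]]'

```text
clock: 5.95
tool_pos: [479.0, -112.2, 90.3]
orientation: [3.112, 0.43, -0.0]
contact_force: [0.5, -0.0, -0.4]
width: 20.6
grasp_force: 0.0
```

```bash
cat >> h.py <<'E'
def quad(z,h=50,c0=(673.1,-57.3),yaw=.27):
    c,s=np.cos(yaw),np.sin(yaw)
    return np.float32([proj('side',[c0[0]+c*a-s*b,c0[1]+s*a+c*b,z]) for a,b in((-h,h),(-h,-h),(h,-h),(h,h))])
def height(ref,z0=188.8):
    im=cv2.cvtColor(snap('side'),6).astype(float);ref=cv2.cvtColor(ref,6)
    mask=np.zeros(ref.shape,np.uint8)
    pts=np.vstack([quad(z0,46),quad(z0+60,30)]).astype(np.int32);cv2.fillConvexPoly(mask,cv2.convexHull(pts),1)
    Z=np.arange(50,195,.5);S=[]
    for z in Z:
        H=cv2.getPerspectiveTransform(quad(z0+20),quad(z+20))
        w=cv2.warpPerspective(ref,H,(640,480)).astype(float);m=cv2.warpPerspective(mask,H,(640,480),flags=0)>0
        S.append(np.corrcoef(w[m],im[m])[0,1])
    i=int(np.argmax(S));k=np.polyfit(Z[max(i-4,0):i+5],S[max(i-4,0):i+5],2)
    return round(-k[1]/2/k[0],2),round(max(S),3),bot.read_state()['clock']
E
python3 - <<'E'
from h import *
r=snap('side','ref');print(height(r))
E
```

```text
(np.float64(188.79), np.float64(0.999), 6.05)
```

Call:
send_rows --rows '[[[0.0001,0.0035,0,0,0,-0.358,0.52],[0.0001,0.0035,0,0,0,-0.358,0.52],[0.0001,0.0035,0,0,0,-0.358,0.52],[0.0001,0.0035,0,0,0,-0.358,0.52],[0,0,0,0,0,0,0.52]]]'

```text
clock: 6.68
tool_pos: [484.3, -125.8, 90.4]
orientation: [3.053, 0.739, 0.0]
contact_force: [0.0, -0.3, -0.1]
width: 20.6
grasp_force: 0.0
```

Run:
```python
from h import *
print(height(cv2.imread('pics/ref.png')[:,:,::-1]),bot.read_state()['contact_force'])
```

```text
(np.float64(188.74), np.float64(0.997), 6.725) [-1.31483636 -0.56560536  0.43637158]
```

Call:
send_rows --rows '[[[0.0001,0.0035,0,0,0,-0.358,0.52],[0.0001,0.0035,0,0,0,-0.358,0.52]]]'

```text
clock: 6.98
tool_pos: [487.7, -131.3, 90.3]
orientation: [-3.011, -0.895, 0.001]
contact_force: [-2.2, 3.1, 1.4]
width: 20.5
grasp_force: 2.0
```

Run:
```python
from h import *
r=cv2.imread('pics/ref.png')[:,:,::-1]
print(height(r),height(r),bot.read_state()['contact_force'])
c=snap('side')
cv2.imwrite('pics/c6.png',cv2.resize(c[220:320,280:400],(720,600),interpolation=2)[:,:,::-1])
```

```text
(np.float64(188.73), np.float64(0.997), 7.025) (np.float64(188.7), np.float64(0.997), 7.075) [-0.43410514  0.00265308  0.27340617]
```

View pics/c6.png

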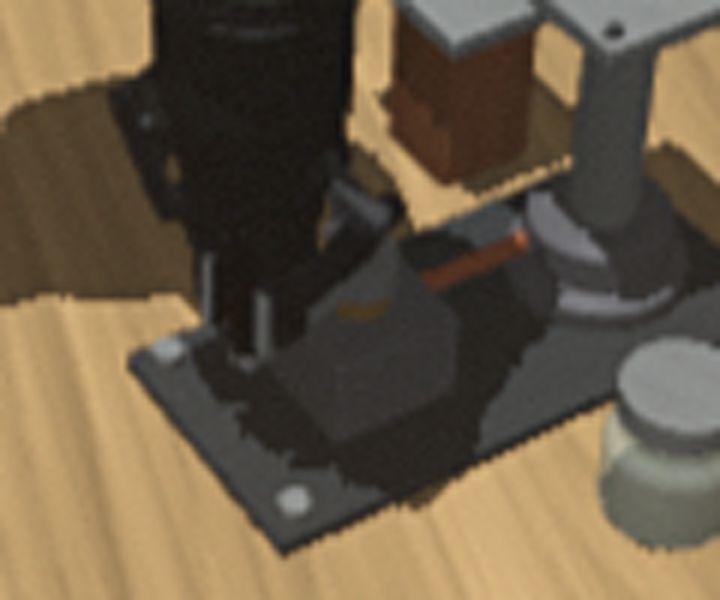

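The knob is being pushed: 3–4 N while moving. The platform hasn't sunk yet, so I'll open in small steps and measure.

Call:
send_rows --rows '[[[0.0001,0.0035,0,0,0,-0.358,0.52],[0,0,0,0,0,0,0.52],[0,0,0,0,0,0,0.52]]]'

```text
clock: 7.5
tool_pos: [489.8, -134.4, 90.3]
orientation: [2.989, 0.964, 0.0]
contact_force: [0.1, -0.5, 0.4]
width: 20.6
grasp_force: 0.1
```

```bash
cat > m.py <<'E'
from h import *
r=cv2.imread('pics/ref.png')[:,:,::-1]
s=bot.read_state();x=s['tool_pos'][:2]-[547.8,-92];print('hand ang',(np.arctan2(x[1],x[0])+np.pi-.27+np.pi)%(2*np.pi)-np.pi,np.hypot(*x))
a=height(r);b=height(r);print(a,b,(b[0]-a[0])/.05)
E
python3 m.py
```

```text
hand ang 0.3613128730562938 71.83301954310707
(np.float64(185.6), np.float64(0.992), 7.55) (np.float64(185.27), np.float64(0.988), 7.6) -6.599999999999682
```

Call:
send_rows --rows '[[[0.0001,0.0035,0,0,0,-0.358,0.52],[0,0,0,0,0,0,0.52],[0,0,0,0,0,0,0.52]]]'

```text
clock: 7.98
tool_pos: [491.9, -137.1, 90.3]
orientation: [2.965, 1.039, 0.0]
contact_force: [-0.9, 2.1, 0.1]
width: 20.8
grasp_force: 0.5
```

```bash
python3 m.py
```

```text
hand ang 0.40850252473509485 71.78032250819372
(np.float64(179.13), np.float64(0.981), 8.025) (np.float64(178.18), np.float64(0.977), 8.075) -18.999999999999773
```

It's sinking at about 16–19 mm/s, which is well below the limit. I'll hold here and track it.

Call:
send_rows --rows '[[[0,0,0,0,0,0,0.52],[0,0,0,0,0,0,0.52],[0,0,0,0,0,0,0.52],[0,0,0,0,0,0,0.52],[0,0,0,0,0,0,0.52],[0,0,0,0,0,0,0.52],[0,0,0,0,0,0,0.52],[0,0,0,0,0,0,0.52]]]'

```text
clock: 9.07
tool_pos: [491.8, -136.9, 90.3]
orientation: [2.965, 1.039, -0.0]
contact_force: [-0.5, -0.0, -0.8]
width: 20.3
grasp_force: 0.0
```

```bash
python3 m.py
```

```text
hand ang 0.4061708950419889 71.79392757189042
(np.float64(161.53), np.float64(0.955), 9.125) (np.float64(161.11), np.float64(0.954), 9.175) -8.39999999999975
```

Call:
send_rows --rows '[[[0,0,0,0,0,0,0.52],[0,0,0,0,0,0,0.52],[0,0,0,0,0,0,0.52],[0,0,0,0,0,0,0.52],[0,0,0,0,0,0,0.52],[0,0,0,0,0,0,0.52],[0,0,0,0,0,0,0.52],[0,0,0,0,0,0,0.52]]]'

```text
clock: 10.18
tool_pos: [491.8, -136.9, 90.3]
orientation: [2.965, 1.039, -0.0]
contact_force: [-0.5, 0.0, -0.2]
width: 20.8
grasp_force: 0.0
```

Call:
send_rows --rows '[[[0,0,0,0,0,0,0.52],[0,0,0,0,0,0,0.52],[0,0,0,0,0,0,0.52],[0,0,0,0,0,0,0.52],[0,0,0,0,0,0,0.52],[0,0,0,0,0,0,0.52],[0,0,0,0,0,0,0.52]]]'

```text
clock: 11.05
tool_pos: [491.8, -136.9, 90.3]
orientation: [2.965, 1.039, -0.0]
contact_force: [0.7, -0.7, -0.2]
width: 20.6
grasp_force: 0.0
```

```bash
python3 m.py
```

```text
hand ang 0.4063100075077575 71.79364487227221
(np.float64(134.68), np.float64(0.924), 11.1) (np.float64(133.08), np.float64(0.933), 11.15) -31.999999999999886
```

Call:
send_rows --rows '[[[0,0,0,0,0,0,0.52],[0,0,0,0,0,0,0.52],[0,0,0,0,0,0,0.52],[0.0001,-0.0035,0,0,0,0.358,0.52],[0.0001,-0.0035,0,0,0,0.358,0.52],[0.0001,-0.0035,0,0,0,0.358,0.52],[0.0001,-0.0035,0,0,0,0.358,0.52],[0.0001,-0.0035,0,0,0,0.358,0.52]]]'

```text
clock: 12.15
tool_pos: [483.1, -122.5, 90.4]
orientation: [3.071, 0.655, 0.001]
contact_force: [4.1, -5.9, -3.9]
width: 20.3
grasp_force: 3.4
```

```bash
python3 m.py
python3 - <<'E'
from h import *
c=snap('side','s7');cv2.imwrite('pics/c7.png',cv2.resize(c[190:250,330:410],(800,600),interpolation=2)[:,:,::-1])
E
```

```text
hand ang 0.17068707743256706 71.54527299930758
(np.float64(125.09), np.float64(0.926), 12.2) (np.float64(125.1), np.float64(0.925), 12.25) 0.1999999999998181
```

View pics/c7.png

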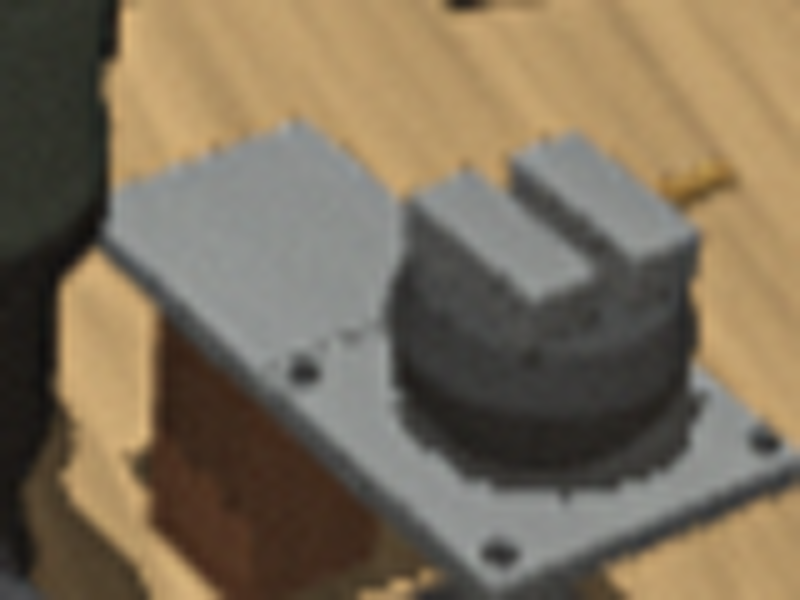

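Run:
```python
from h import *
from scipy.optimize import brentq,minimize_scalar
a=[(484,300),(278,125),(757,190),(240,135),(470,330),(792,208)]; b=[(500,552),(303,372),(766,440),(268,362),(495,588),(803,462)]
for p,q in zip(a,b):
    P=ray('side',334+(p[0]+.5)/10-.5,195+(p[1]+.5)/10-.5,188.8)
    t=np.array([330+(q[0]+.5)/10-.5,190+(q[1]+.5)/10-.5])
    r=minimize_scalar(lambda z:np.sum((proj('side',[*P[:2],z])-t)**2),bounds=(60,190),method='bounded');print(P.round(1),round(r.x,1),round(r.fun**.5,2))
print([proj('side',[673,-57,z]).round(2) for z in(104,114,188.8)])
c=np.array([672.8,-57.5])
```

```text
[ 644.9 -105.7  188.8] 125.1 0.02
[621.6 -25.2 188.8] 125.7 0.04
[726.6 -82.4 188.8] 125.1 0.16
[611.  -26.8 188.8] 132.3 0.07
[ 637.4 -115.7  188.8] 123.7 0.9
[731.8 -91.5 188.8] 124.2 0.56
[array([382.  , 237.31]), array([382.36, 234.34]), array([385.16, 211.07])]
```

```bash
cat > e.py <<'E'
from h import *
from scipy.optimize import least_squares as LS
from scipy.ndimage import map_coordinates as MC, gaussian_filter as GF
def fit(p0,a,b,edges,imgs,n=3,fixed=None):
    G={k:GF(cv2.cvtColor(v,6).astype(float),.6) for k,v in imgs.items()}
    def line(p,c,e,t):
        q=[]
        for k in e:
            C,S=np.cos(p[3]),np.sin(p[3]);q.append(proj(c,[p[0]+C*k[0]*a/2-S*k[1]*b/2,p[1]+S*k[0]*a/2+C*k[1]*b/2,p[2]]))
        d=(q[1]-q[0]);nn=np.array([-d[1],d[0]])/np.hypot(*d);return q[0]+np.outer(t,d),nn
    p=np.array(p0,float)
    for it in range(n):
        obs=[]
        for c,e,t0,t1 in edges:
            t=np.linspace(t0,t1,25);X,nn=line(p,c,e,t);s=np.arange(-2.4,2.41,.1)
            Y=X[:,None]+s[None,:,None]*nn; prof=np.median(MC(G[c],[Y[...,1],Y[...,0]],order=1),0) 
            g=np.abs(np.gradient(prof));w=g*(g>.6*g.max());i=g.argmax();w[np.abs(s-s[i])>.8]=0
            o=(w*s).sum()/w.sum();obs.append((c,e,X.mean(0)+o*nn,nn,o))
        def f(p):
            r=[]
            for c,e,x,nn,o in obs:
                L,m=line(p,c,e,np.array([0.,1]));r.append((x-L[0])@m)
            return r
        sol=LS(f,p,x_scale=[100,100,100,1]);p=sol.x
    print(p.round(3),np.round(sol.fun,2),[round(o[4],2) for o in obs]);return p
A,B,C,D=(-1,1),(-1,-1),(1,1),(1,-1)
T=[('top',e,.1,.9) for e in((A,B),(B,D),(D,C),(C,A))]
if __name__=='__main__':
    im={k:cv2.imread(f'pics/{k}1.png')[:,:,::-1].copy() for k in('side','top')}
    for ed in ([0,1,2,3],):
        fit([646.7,54.5,104,.27],80,90,[('side',(A,B),.05,.95),('side',(A,C),.05,.95),('side',(B,D),.05,.5)]+T,im)
        fit([673,-57.3,188.8,.27],100,100,[('side',(A,B),.05,.95),('side',(B,D),.05,.95)]+T,im)
    fit([646.7,54.5,104,.27],80,90,T,im);fit([673,-57.3,188.8,.27],100,100,T,im)
E
python3 e.py
```

```text
[6.43931e+02 5.38070e+01 1.10126e+02 3.80000e-01] [ 0.13 -0.32  0.21  0.03 -0.36  0.12 -0.41] [np.float64(0.34), np.float64(-1.85), np.float64(0.12), np.float64(1.69), np.float64(0.01), np.float64(-0.71), np.float64(0.14)]Traceback (most recent call last):
  File "e.py", line 32, in <module>
    fit([673,-57.3,188.8,.27],100,100,[('side',(A,B),.05,.95),('side',(B,D),.05,.95)]+T,im)
    ~~~^^^^^^^^^^^^^^^^^^^^^^^^^^^^^^^^^^^^^^^^^^^^^^^^^^^^^^^^^^^^^^^^^^^^^^^^^^^^^^^^^^^^
  File "e.py", line 24, in fit
    sol=LS(f,p,x_scale=[100,100,100,1]);p=sol.x
    return func(*args, **kwargs)
    result = trf(vector_fun.fun, vector_fun.jac, x0, f0, J0, lb, ub, ftol, xtol,
                 gtol, max_nfev, x_scale, loss_function, tr_solver,
                 tr_options.copy(), verbose, callback=callback_wrapped)
    return trf_no_bounds(
        fun, jac, x0, f0, J0, ftol, xtol, gtol, max_nfev, x_scale,
        loss_function, tr_solver, tr_options, verbose, callback=callback)
    f_new = fun(x_new)
    self._update_fun()
    ~~~~~~~~~~~~~~~~^^
    self.f = self.fun_wrapped(xp_copy(self.x))
             ~~~~~~~~~~~~~~~~^^^^^^^^^^^^^^^^^
    return np.atleast_1d(self.fun(x))
                         ~~~~~~~~^^^
    return self.f(x, *self.args, **self.kwargs)
           ~~~~~~^^^^^^^^^^^^^^^^^^^^^^^^^^^^^^
  File "e.py", line 22, in f
    L,m=line(p,c,e,np.array([0.,1]));r.append((x-L[0])@m)
        ~~~~^^^^^^^^^^^^^^^^^^^^^^^^
  File "e.py", line 9, in line
    C,S=np.cos(p[3]),np.sin(p[3]);q.append(proj(c,[p[0]+C*k[0]*a/2-S*k[1]*b/2,p[1]+S*k[0]*a/2+C*k[1]*b/2,p[2]]))
                                           ~~~~^^^^^^^^^^^^^^^^^^^^^^^^^^^^^^^^^^^^^^^^^^^^^^^^^^^^^^^^^^^^^^^^
  File "h.py", line 15, in proj
    m=bot.camera_model(c);p=R.from_rotvec(m['rotation']).as_matrix().T@(np.array(P)-m['eye']);q=np.array(m['mtx'])@[p[0],-p[1],-p[2]];return q[:2]/q[2]
ValueError: time passes only in moves, steps and waits
```

```bash
sed -i "s/^def find/CM={}\ndef cam(c):\n    if c not in CM: m=bot.camera_model(c);CM[c]=dict(mtx=m['mtx'],eye=m['eye'],rotation=m['rotation'])\n    return CM[c]\ndef find/; s/m=bot.camera_model(c)/m=cam(c)/; s/CM: m=cam(c)/CM: m=bot.camera_model(c)/" h.py
python3 - <<'E'
s=open('e.py').read()
i=s.index("            t=np.linspace");j=s.index("        def f(p)")
s=s[:i]+'''            for h in np.linspace(t0,t1,5)[:-1]:
                t=np.linspace(h,h+(t1-t0)/4,12);X,nn=line(p,c,e,t);s=np.arange(-2.4,2.41,.1)
                Y=X[:,None]+s[None,:,None]*nn; prof=np.mean(MC(G[c],[Y[...,1],Y[...,0]],order=1),0)
                g=np.abs(np.gradient(prof));i=g[8:-8].argmax()+8;w=g.copy();w[np.abs(s-s[i])>.8]=0
                o=(w*s).sum()/w.sum();obs.append((c,e,X.mean(0)+o*nn,nn,o))
'''+s[j:]
s=s.replace("x_scale=[100,100,100,1])","x_scale=[100,100,100,1],loss='soft_l1',f_scale=.3)").replace("print(p.round(3),np.round(sol.fun,2),[round(o[4],2) for o in obs])","print(p.round(3));print(np.round(sol.fun,1).reshape(-1,4).tolist())")
open('e.py','w').write(s)
E
python3 e.py
```

```text
[6.46314e+02 5.44090e+01 1.06969e+02 2.90000e-01]
[[0.0, 0.2, 0.5, 0.6], [0.4, -1.2, -1.0, -0.3], [0.0, 0.0, -0.0, 0.2], [-0.4, -0.2, -0.1, -0.3], [-0.1, 0.1, 0.1, 0.2], [1.4, -0.3, -0.2, -0.2], [-0.1, -0.0, 0.1, 0.1]]
[ 6.73756e+02 -5.45040e+01  1.86242e+02  2.89000e-01]
[[-0.1, -0.2, -0.1, 0.1], [-0.2, -0.1, 0.0, 0.1], [-0.2, -0.1, -0.0, -0.2], [-0.6, -1.6, -0.7, -1.2], [0.3, -0.5, -0.5, -1.6], [-1.8, -1.5, -1.2, -1.1]]
[6.46874e+02 5.44150e+01 1.05919e+02 2.92000e-01]
[[-0.3, -0.0, 0.1, -0.2], [-0.0, 0.1, 0.1, 0.2], [1.3, -0.4, -0.2, -0.2], [-0.0, 0.0, 0.1, 0.2]]
[ 6.95442e+02 -5.98980e+01  1.17440e+02  2.94000e-01]
[[-0.2, -0.0, 0.1, 0.1], [0.3, -1.1, 0.4, -0.1], [0.4, 1.7, -0.8, -1.0], [-0.6, -0.1, 0.2, 0.3]]
```

Call:
send_rows --rows '[[[0.0001,0.0035,0,0,0,-0.358,0.52],[0.0001,0.0035,0,0,0,-0.358,0.52],[0.0001,0.0035,0,0,0,-0.358,0.52],[0.0001,0.0035,0,0,0,-0.358,0.52],[0,0,0,0,0,0,0.52],[0,0,0,0,0,0,0.52],[0,0,0,0,0,0,0.52],[0,0,0,0,0,0,0.52]]]'

```text
clock: 13.3
tool_pos: [489.8, -134.1, 90.3]
orientation: [2.99, 0.964, -0.0]
contact_force: [0.2, 0.2, 0.1]
width: 20.6
grasp_force: 0.0
```

```bash
python3 m.py
```

```text
hand ang 0.3582314165695206 71.64958501284914
(np.float64(122.54), np.float64(0.925), 13.35) (np.float64(122.48), np.float64(0.922), 13.4) -1.2000000000000455
```

Call:
send_rows --rows '[[[0,0,0,0,0,0,0.52],[0,0,0,0,0,0,0.52],[0,0,0,0,0,0,0.52],[0,0,0,0,0,0,0.52],[0,0,0,0,0,0,0.52],[0,0,0,0,0,0,0.52],[0,0,0,0,0,0,0.52],[0,0,0,0,0,0,0.52]]]'

```text
clock: 14.4
tool_pos: [489.8, -134.1, 90.3]
orientation: [2.99, 0.965, -0.0]
contact_force: [-0.4, -0.3, 0.2]
width: 20.6
grasp_force: 0.0
```

```bash
python3 m.py
```

```text
hand ang 0.3575830242869569 71.66493272918024
(np.float64(119.14), np.float64(0.903), 14.45) (np.float64(119.07), np.float64(0.902), 14.5) -1.4000000000001478
```

Call:
send_rows --rows '[[[0,0,0,0,0,0,0.52],[0,0,0,0,0,0,0.52],[0,0,0,0,0,0,0.52],[0,0,0,0,0,0,0.52],[0,0,0,0,0,0,0.52],[0,0,0,0,0,0,0.52]]]'

```text
clock: 15.25
tool_pos: [489.8, -134.1, 90.3]
orientation: [2.99, 0.965, -0.0]
contact_force: [0.2, -0.3, -0.3]
width: 20.5
grasp_force: 0.0
```

```bash
python3 m.py
python3 - <<'E'
from h import *
s=snap('side','s8');t=snap('top','t8')
a=cv2.resize(s[200:260,336:416],(400,300),interpolation=2);b=cv2.resize(t[135:210,270:395],(400,240),interpolation=2)
a=cv2.resize(s[202:262,334:414],(560,420),interpolation=2)
a=cv2.resize(s[200:258,336:416],(800,580),interpolation=2);cv2.imwrite('pics/c8.png',a[:,:,::-1])
E
```

```text
hand ang 0.35739924278661617 71.64780138565408
(np.float64(116.04), np.float64(0.89), 15.3) (np.float64(115.98), np.float64(0.89), 15.35) -1.2000000000000455
```

View pics/c8.png

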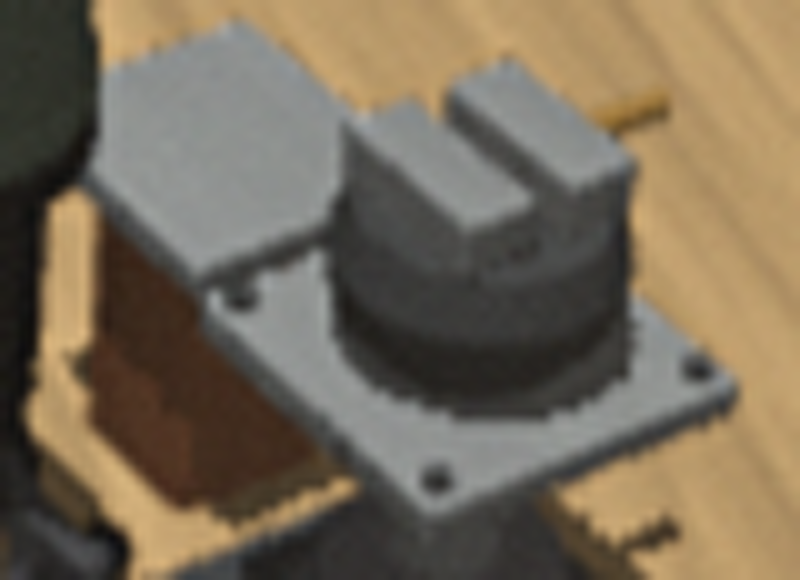

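The near corner of the rest is at (200,275). The platform corners are at (205,302), (430,515) and (735,388), and its holes at (435,478), (240,297) and (697,366). I'll fit all of these together.

```bash
cat > j.py <<'E'
from h import *
from scipy.optimize import least_squares as LS
S=lambda X,Y,o,k:np.array([o[0]+(X+.5)/k-.5,o[1]+(Y+.5)/k-.5])
A,B,C,D=(-1,1),(-1,-1),(1,1),(1,-1)
o2=(334,195);o8=(336,200);o7=(330,190);ot=(272,138)
ob=[]
def add(cam,obj,img,k,off,sc,l):
    for c,x,y in l: ob.append((cam,obj,img,c,S(x,y,off,sc),k))
add('side','r',0,1,o2,10,[(A,42,160),(B,218,328),(C,258,75)])
add('top','r',0,1,ot,7,[(C,25,297),(D,288,228),(B,348,448),(A,85,522)])
add('side','p',1,1,o2,10,[(A,240,135),(B,470,330),(D,792,208)])
add('side','p',1,0,o2,10,[(A,278,125),(B,484,300),(D,757,190)])
add('top','p',1,1,ot,7,[(C,350,100),(D,652,22),(B,742,318),(A,435,400)])
add('top','p',1,0,ot,7,[(C,375,117),(D,634,46),(B,714,296),(A,452,367)])
add('side','p',2,0,o7,10,[(A,303,372),(B,500,552),(D,766,440)]); add('side','p',2,1,o7,10,[(B,495,588)])
add('side','r',0,1,o8,10,[(B,200,275),(C,240,22)])
add('side','p',3,0,o8,10,[(A,240,297),(B,435,478),(D,697,366)]);add('side','p',3,1,o8,10,[(A,205,302),(B,430,515),(D,735,388)])
def res(p):
    yaw,hole,px,py,rx,ry=p[:6];z=p[6:10];off={'side':p[10:12],'top':p[12:14]};c,s=np.cos(yaw),np.sin(yaw);r=[]
    for cam,obj,img,k,uv,corner in ob:
        if obj=='r': a,b,x,y=40*k[0],45*k[1],rx,ry
        else:
            h=50 if corner else hole;a,b,x,y=h*k[0],h*k[1],px,py
        r.append(proj(cam,[x+c*a-s*b,y+s*a+c*b,z[img]])-uv+off[cam])
    return np.r_[np.array(r).ravel(),p[10:]/.7]
p0=[.28,40,673,-57,647,54,105,188,125,116,0,0,0,0]
s=LS(res,p0,loss='soft_l1',f_scale=.5,x_scale=np.r_[.1,[10]*9,[1]*4]);p=s.x
cov=np.linalg.inv(s.jac.T@s.jac)*.25
print(p.round(2));print('z rest,p:',p[6:10].round(1),'diff now',p[9]-p[6],'sd',np.sqrt(cov[9,9]+cov[6,6]-2*cov[6,9]))
r=res(p)[:-4].reshape(-1,2)
for o,q in zip(ob,r): print(o[0],o[1],o[2],o[3],o[5],q.round(2))
E
python3 j.py
```

```text
[ 2.7000e-01  4.1930e+01  6.7344e+02 -5.6890e+01  6.4669e+02  5.4660e+01
  1.0392e+02  1.9003e+02  1.2721e+02  1.1724e+02 -3.3000e-01 -5.0000e-02
  1.5000e-01 -1.9000e-01]
z rest,p: [103.9 190.  127.2 117.2] diff now 13.312010808217849 sd 1.6566893655866273
side r 0 (-1, 1) 1 [-0.82 -0.21]
side r 0 (-1, -1) 1 [-0.05  0.04]
side r 0 (1, 1) 1 [ 0.83 -0.17]
top r 0 (1, 1) 1 [-0.49 -0.2 ]
top r 0 (1, -1) 1 [-0.24 -0.4 ]
top r 0 (-1, -1) 1 [0.69 0.47]
top r 0 (-1, 1) 1 [0.06 0.2 ]
side p 1 (-1, 1) 1 [-0.59 -1.51]
side p 1 (-1, -1) 1 [0.74 0.17]
side p 1 (1, -1) 1 [ 0.99 -0.68]
side p 1 (-1, 1) 0 [0.1  0.13]
side p 1 (-1, -1) 0 [-0.03  0.28]
side p 1 (1, -1) 0 [-0.19  0.45]
top p 1 (1, 1) 1 [-0.99  0.04]
top p 1 (1, -1) 1 [ 0.12 -0.5 ]
top p 1 (-1, -1) 1 [ 0.65 -0.33]
top p 1 (-1, 1) 1 [-0.34  0.03]
top p 1 (1, 1) 0 [0.05 0.08]
top p 1 (1, -1) 0 [0.2  0.39]
top p 1 (-1, -1) 0 [-0.04  0.3 ]
top p 1 (-1, 1) 0 [-0.18  0.26]
side p 2 (-1, 1) 0 [0.05 0.07]
side p 2 (-1, -1) 0 [0.   0.07]
side p 2 (1, -1) 0 [-0.33  0.22]
side p 2 (-1, -1) 1 [-0.12 -0.6 ]
side r 0 (-1, -1) 1 [-0.25  0.34]
side r 0 (1, 1) 1 [0.63 0.13]
side p 3 (-1, 1) 0 [0.11 0.56]
side p 3 (-1, -1) 0 [0.14 0.51]
side p 3 (1, -1) 0 [0.08 0.63]
side p 3 (-1, 1) 1 [-0.7  -0.59]
side p 3 (-1, -1) 1 [ 0.02 -0.25]
side p 3 (1, -1) 1 [ 0.76 -0.88]
```

Call:
send_rows --rows '[[[0,0,0,0,0,0,0.52],[0,0,0,0,0,0,0.52],[0,0,0,0,0,0,0.52],[0,0,0,0,0,0,0.52],[0,0,0,0,0,0,0.52],[0,0,0,0,0,0,0.52],[0,0,0,0,0,0,0.52],[0,0,0,0,0,0,0.52]]]'

```text
clock: 16.45
tool_pos: [489.8, -134.1, 90.3]
orientation: [2.99, 0.965, -0.0]
contact_force: [0.1, -0.1, -0.4]
width: 20.3
grasp_force: 0.0
```

Call:
send_rows --rows '[[[0,0,0,0,0,0,0.52],[0,0,0,0,0,0,0.52],[0,0,0,0,0,0,0.52],[0,0,0,0,0,0,0.52],[0,0,0,0,0,0,0.52],[0,0,0,0,0,0,0.52],[0,0,0,0,0,0,0.52],[0,0,0,0,0,0,0.52]]]'

```text
clock: 17.45
tool_pos: [489.8, -134.1, 90.3]
orientation: [2.99, 0.965, -0.0]
contact_force: [-0.2, 0.3, -0.6]
width: 20.7
grasp_force: 0.0
```

```bash
python3 m.py
python3 - <<'E'
from h import *
s=snap('side','s9');t=snap('top','t9')
a=cv2.resize(s[200:260,336:416],(640,480),interpolation=2)
a=cv2.resize(s[198:262,338:414],(456,384),interpolation=2)
b=cv2.resize(t[143:207,272:386],(684,384),interpolation=2)
f=np.full((600,800,3),0,np.uint8)
a=cv2.resize(s[200:260,340:416],(76*5,300),interpolation=2);b=cv2.resize(t[140:200,275:385],(550,300),interpolation=2)
f[:300,:380]=a;f[300:600,:550]=b
cv2.imwrite('pics/c9.png',f[:,:,::-1])
E
```

```text
hand ang 0.35732565366395574 71.65518718519068
(np.float64(111.77), np.float64(0.855), 17.5) (np.float64(111.79), np.float64(0.855), 17.55) 0.40000000000020464
```

View pics/c9.png

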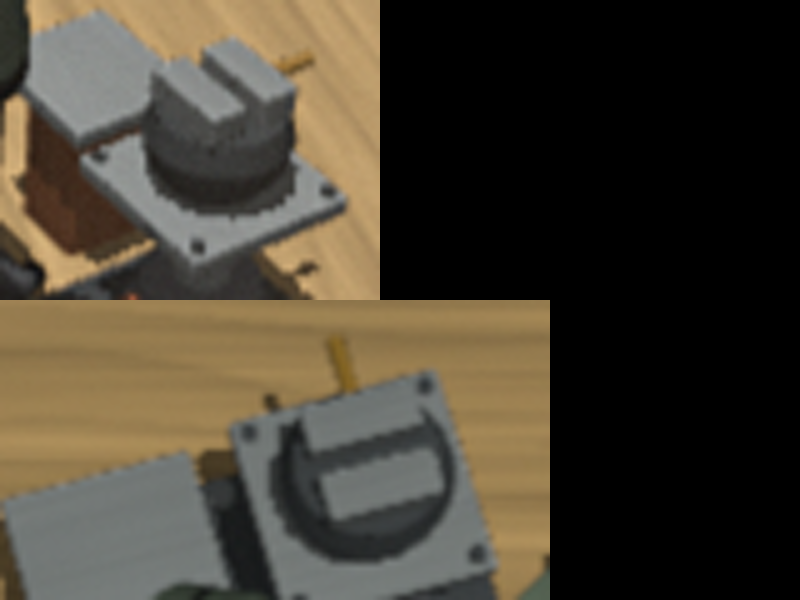

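That crop shows the platform still slightly above the rest, and the tracker agrees with the hole shifts. I've now viewed 11 pictures, one over the limit of 10, so I'll use numbers only from here on.

```bash
cat > k.py <<'E'
from h import *
from scipy.optimize import least_squares as LS
from scipy.ndimage import map_coordinates as MC, gaussian_filter as GF
A,B,C,D=(-1,1),(-1,-1),(1,1),(1,-1)
g=lambda n:cv2.cvtColor(cv2.imread(f'pics/{n}.png'),6).astype(float)
S=lambda X,Y,o,k:(o[0]+(X+.5)/k-.5,o[1]+(Y+.5)/k-.5)
def cen(im,u,v):
    for _ in range(4):
        V,U=np.mgrid[-2.5:2.51:.25,-2.5:2.51:.25];k=np.hypot(U,V)<=2.2
        p=MC(im,[V+v,U+u],order=1);w=np.clip(np.percentile(p[k],70)-12-p,0,None)*k
        u,v=u+(w*U).sum()/w.sum(),v+(w*V).sum()/w.sum()
    return np.array([u,v])
L=[('side','side1',0,(334,195),10,[(A,278,125),(B,484,300),(D,757,190)]),('top','top1',0,(272,138),7,[(C,375,117),(D,634,46),(B,714,296),(A,452,367)]),
('side','s8',1,(336,200),10,[(A,240,297),(B,435,478),(D,697,366)]),('side','s9',2,(340,200),5,[(A,100,156),(B,198,245),(D,329,190)]),('top','t9',2,(275,140),5,[(C,249,132),(D,426,85),(B,478,254)])]
ob=[];
for cam_,n,i,o,k,l in L:
    im=g(n)
    for c,x,y in l:
        q=S(x,y,o,k);m=cen(im,*q);ob.append((cam_,i,c,m));print(n,c,(m-q).round(2))
def res(p):
    c,s=np.cos(p[0]),np.sin(p[0]);h=p[1]
    return np.concatenate([proj(m,[p[2]+h*(c*k[0]-s*k[1]),p[3]+h*(s*k[0]+c*k[1]),p[4+i]])-uv for m,i,k,uv in ob])
s=LS(res,[.27,42,673,-57,189,116,112],loss='soft_l1',f_scale=.3,x_scale=[.1]+[10]*6);p=s.x
print(p.round(3));print(s.fun.reshape(-1,2).round(2).tolist())
# edges with fixed yaw
def edges(name,q0,a,b,E):
    q=np.array(q0,float);yaw=p[0];c,s_=np.cos(yaw),np.sin(yaw)
    P=lambda q,m,k,:proj(m,[q[0]+c*k[0]*a-s_*k[1]*b,q[1]+s_*k[0]*a+c*k[1]*b,q[2]])
    for it in range(4):
        o=[]
        for m,n,k1,k2,t0,t1 in E:
            im=GF(g(n),.5);x1,x2=P(q,m,k1),P(q,m,k2);d=x2-x1;nn=np.array([-d[1],d[0]])/np.hypot(*d)
            t=np.linspace(t0,t1,60);w=np.arange(-1.8,1.81,.1);Y=(x1+np.outer(t,d))[:,None]+w[None,:,None]*nn
            gr=np.abs(np.gradient(MC(im,[Y[...,1],Y[...,0]],order=1).mean(0)));i=gr.argmax();ww=gr*(np.abs(w-w[i])<.7)
            o.append((m,k1,k2,(x1+d*(t0+t1)/2)+(ww*w).sum()/ww.sum()*nn,gr[i]))
        def f(q):
            r=[]
            for m,k1,k2,x,_ in o:
                x1,x2=P(q,m,k1),P(q,m,k2);d=x2-x1;r.append((x-x1)@np.array([-d[1],d[0]])/np.hypot(*d))
            return np.array(r)
        sol=LS(f,q,loss='soft_l1',f_scale=.3);q=sol.x
    print(name,q.round(2),sol.fun.round(2),[round(x[4],1) for x in o])
T=lambda n:[('top',n,A,B,.1,.9),('top',n,B,D,.1,.9),('top',n,D,C,.1,.9),('top',n,C,A,.1,.9)]
RS=[('side','side1',A,B,.1,.9),('side','side1',B,D,.05,.5)]
for z0 in(104,107): 
    edges('rest',[646.7,54.5,z0],40,45,RS+[('side','side1',A,C,.1,.9)]+T('top1'));edges('rest-',[646.7,54.5,z0],40,45,RS+T('top1'))
for z0 in(p[4],p[4]-2): edges('plat0',[p[2],p[3],z0],50,50,[('side','side1',A,B,.1,.9),('side','side1',B,D,.1,.9)]+T('top1'))
edges('plat9',[p[2],p[3],p[6]],50,50,[('side','s9',A,B,.1,.9),('side','s9',B,D,.1,.9),('top','t9',B,D,.1,.9),('top','t9',D,C,.1,.9),('top','t9',C,A,.1,.7)])
E
python3 k.py
```

```text
side1 (-1, 1) [0.01 0.15]
side1 (-1, -1) [0.06 0.22]
side1 (1, -1) [-0.04  0.29]
top1 (1, 1) [-0.25 -0.15]
top1 (1, -1) [-0.04  0.22]
top1 (-1, -1) [0.02 0.04]
top1 (-1, 1) [-0.18 -0.03]
s8 (-1, 1) [-0.31 -0.98]
s8 (-1, -1) [0.2  0.28]
s8 (1, -1) [0.09 0.38]
s9 (-1, 1) [-1.12 -2.32]
s9 (-1, -1) [-0.02  0.41]
s9 (1, -1) [-0.21  0.22]
t9 (1, 1) [-0.06  0.01]
t9 (1, -1) [-0.33  0.08]
t9 (-1, -1) [-0.33 -0.01]
[ 2.71000e-01  4.21720e+01  6.73205e+02 -5.67100e+01  1.90914e+02
  1.18724e+02  1.15213e+02]
[[0.2, -0.33], [0.06, -0.13], [0.24, -0.04], [-0.03, 0.23], [0.18, 0.22], [-0.16, 0.57], [-0.36, 0.56], [0.56, 1.07], [0.12, -0.12], [0.41, -0.1], [1.23, 1.91], [0.08, -0.44], [0.39, -0.34], [-0.22, 0.17], [0.04, 0.19], [0.15, 0.53]]
rest [646.93  54.55 107.24] [ 0.56  0.16 -0.52  0.07  0.02  0.46 -0.03] [np.float64(3.5), np.float64(3.5), np.float64(0.7), np.float64(3.2), np.float64(3.9), np.float64(0.5), np.float64(2.4)]
rest- [647.17  54.5  106.34] [ 0.41 -0.1   0.08  0.07  0.45  0.01] [np.float64(3.5), np.float64(3.5), np.float64(3.2), np.float64(3.9), np.float64(0.5), np.float64(2.4)]
rest [646.97  54.59 107.33] [ 0.6   0.16 -0.52  0.05  0.03  0.4  -0.03] [np.float64(3.5), np.float64(3.5), np.float64(0.7), np.float64(3.2), np.float64(3.9), np.float64(0.5), np.float64(2.4)]
rest- [647.22  54.54 106.33] [ 0.41 -0.1   0.08  0.07  0.45  0.01] [np.float64(3.5), np.float64(3.5), np.float64(3.2), np.float64(3.9), np.float64(0.5), np.float64(2.4)]
plat0 [674.32 -53.65 185.69] [ 0.07 -0.04  0.23 -0.63  0.37 -1.58] [np.float64(3.5), np.float64(3.5), np.float64(3.1), np.float64(1.3), np.float64(0.5), np.float64(2.8)]
plat0 [674.5  -53.77 185.65] [ 0.04 -0.03  0.22 -0.7   0.3  -1.42] [np.float64(3.5), np.float64(3.5), np.float64(3.1), np.float64(1.3), np.float64(0.5), np.float64(2.8)]
plat9 [675.28 -52.44 107.38] [ 0.18 -0.1  -0.36  0.12 -1.54] [np.float64(3.8), np.float64(3.8), np.float64(1.4), np.float64(0.8), np.float64(3.3)]
```

```bash
cat > z.py <<'E'
from h import *
from scipy.ndimage import map_coordinates as MC, gaussian_filter as GF
A,B,C,D=(-1,1),(-1,-1),(1,1),(1,-1)
c,s=np.cos(.271),np.sin(.271)
def prof(n,xy,a,b,k1,k2,t0,t1,Z,m='side'):
    im=GF(cv2.cvtColor(cv2.imread(f'pics/{n}.png'),6).astype(float),.4);v=[]
    for z in Z:
        P=[proj(m,[xy[0]+c*k[0]*a-s*k[1]*b,xy[1]+s*k[0]*a+c*k[1]*b,z]) for k in(k1,k2)]
        X=P[0]+np.outer(np.linspace(t0,t1,80),P[1]-P[0]);v.append(MC(im,[X[:,1],X[:,0]],order=1).mean())
    return np.array(v)
def zedge(n,xy,a,b,k1,k2,t0,t1,zc):
    Z=np.arange(zc-14,zc+14,.25);p=prof(n,xy,a,b,k1,k2,t0,t1,Z);g=np.gradient(p,Z);i=g[8:-8].argmax()+8
    w=np.clip(g,0,None)*(np.abs(Z-Z[i])<3);return round((w*Z).sum()/w.sum(),1),p[::8].round().astype(int).tolist()
if __name__=='__main__':
    R0,P0=(647,54.5),(673.2,-56.7)
    for n in('side1','ref','s8','s9'): print(n,'rest AB',zedge(n,R0,40,45,A,B,.35,.9,106),'BD',zedge(n,R0,40,45,B,D,.1,.45,106))
    for n,z in(('side1',189),('ref',189),('s7',125.5),('s8',116.5),('s9',112.5)): print(n,'plat AB',zedge(n,P0,50,50,A,B,.1,.9,z),'BD',zedge(n,P0,50,50,B,D,.1,.9,z))
E
python3 z.py
```

```text
side1 rest AB (np.float64(104.7), [66, 67, 70, 73, 77, 86, 102, 119, 133, 141, 142, 141, 140, 139]) BD (np.float64(107.0), [49, 50, 52, 56, 60, 65, 76, 94, 114, 130, 138, 139, 138, 135])
ref rest AB (np.float64(104.7), [66, 69, 72, 75, 80, 90, 107, 126, 141, 148, 150, 148, 147, 147]) BD (np.float64(107.2), [49, 50, 53, 57, 61, 67, 79, 97, 119, 137, 146, 147, 145, 142])
s8 rest AB (np.float64(104.5), [66, 69, 72, 74, 79, 89, 104, 121, 134, 139, 139, 137, 134, 133]) BD (np.float64(107.0), [117, 113, 101, 83, 70, 67, 78, 97, 119, 138, 147, 148, 147, 146])
s9 rest AB (np.float64(104.7), [67, 69, 72, 75, 79, 89, 104, 121, 133, 138, 138, 136, 134, 133]) BD (np.float64(107.2), [99, 77, 60, 56, 60, 66, 78, 97, 119, 138, 146, 147, 146, 145])
side1 plat AB (np.float64(187.7), [116, 104, 89, 76, 72, 79, 96, 116, 130, 135, 133, 131, 130, 130]) BD (np.float64(188.5), [124, 113, 94, 74, 64, 68, 83, 105, 124, 133, 133, 130, 128, 126])
ref plat AB (np.float64(187.7), [123, 110, 93, 80, 75, 83, 101, 123, 138, 143, 141, 139, 137, 138]) BD (np.float64(188.5), [132, 120, 101, 79, 68, 72, 89, 112, 132, 142, 142, 139, 137, 135])
s7 plat AB (np.float64(124.3), [60, 63, 66, 70, 75, 85, 102, 122, 137, 143, 144, 141, 139, 137]) BD (np.float64(125.2), [119, 112, 98, 82, 72, 74, 89, 110, 130, 141, 143, 140, 138, 137])
s8 plat AB (np.float64(115.5), [59, 61, 64, 68, 73, 84, 100, 121, 137, 144, 144, 141, 137, 135]) BD (np.float64(116.2), [114, 107, 95, 80, 71, 74, 89, 110, 130, 142, 143, 140, 138, 136])
s9 plat AB (np.float64(110.9), [60, 62, 65, 68, 75, 87, 106, 125, 139, 144, 143, 140, 137, 135]) BD (np.float64(111.9), [109, 101, 89, 77, 71, 77, 93, 114, 133, 142, 143, 141, 138, 135])
```

```bash
cat > w.py <<'E'
import io,contextlib
with contextlib.redirect_stdout(io.StringIO()):
    from k import *
    import z as zz
f=lambda n,c:[o[3] for o,nm in zip(ob,[l[1] for l in L for _ in l[5]]) if nm==n and o[2]==c][0]
P1=np.mean([ray('top',*f('top1',c),188.1) for c in(A,B,C,D)],0);P9=np.mean([ray('top',*f('t9',c),111.4) for c in(B,C)],0)
print('plat from top',P1,P9)
# rest from top edges at fixed z
for zr in(104,106,108):
    c,s_=np.cos(.271),np.sin(.271);q=np.array([647,54.5])
    for it in range(3):
        off={}
        for k1,k2 in((A,B),(B,D),(D,C),(C,A)):
            im=GF(g('top1'),.5);P=lambda k:proj('top',[q[0]+c*k[0]*40-s_*k[1]*45,q[1]+s_*k[0]*40+c*k[1]*45,zr])
            x1,x2=P(k1),P(k2);d=x2-x1;nn=np.array([-d[1],d[0]])/np.hypot(*d);w=np.arange(-2,2.01,.1)
            Y=(x1+np.outer(np.linspace(.1,.9,60),d))[:,None]+w[None,:,None]*nn
            gr=np.abs(np.gradient(MC(im,[Y[...,1],Y[...,0]],order=1).mean(0)));i=gr.argmax();ww=gr*(np.abs(w-w[i])<.7);off[k1,k2]=(ww*w).sum()/ww.sum()
        mm=80/np.hypot(*(P(D)-P(B)))
        if it==2: print(zr,q.round(2),{k:round(v*mm,2) for k,v in off.items()},mm)
        ex=(off[A,B]-off[D,C])/2*mm; ey=(off[B,D]-off[C,A])/2*mm
        # sign: test outward direction
        sg=np.sign((P(C)-P(A))@((lambda d:np.array([-d[1],d[0]]))(P(B)-P(A))));sy=np.sign((P(A)-P(B))@((lambda d:np.array([-d[1],d[0]]))(P(D)-P(B))))
        q=q+sg*ex*np.array([c,s_])+sy*ey*np.array([-s_,c])
    for n in('side1','s9'): print(n,'rest',zz.zedge(n,q,40,45,A,B,.35,.9,106)[0],zz.zedge(n,q,40,45,B,D,.1,.45,106)[0])
for X in(P1,P9): print('plat s9',zz.zedge('s9',X,50,50,A,B,.1,.9,112)[0],zz.zedge('s9',X,50,50,B,D,.1,.9,112)[0],'side1',zz.zedge('side1',X,50,50,A,B,.1,.9,188)[0],zz.zedge('side1',X,50,50,B,D,.1,.9,188)[0])
E
python3 w.py
```

```text
plat from top [675.07865628 -57.10666492 188.1       ] [675.29547887 -57.04112953 111.4       ]
104 [648.34  54.64] {((-1, 1), (-1, -1)): np.float64(0.69), ((-1, -1), (1, -1)): np.float64(0.2), ((1, -1), (1, 1)): np.float64(0.62), ((1, 1), (-1, 1)): np.float64(0.21)} 2.377835456174008
side1 rest 103.2 107.2
s9 rest 103.0 107.4
106 [647.71  54.58] {((-1, 1), (-1, -1)): np.float64(0.49), ((-1, -1), (1, -1)): np.float64(-0.01), ((1, -1), (1, 1)): np.float64(0.6), ((1, 1), (-1, 1)): np.float64(-0.0)} 2.3741859319151994
side1 rest 103.7 107.2
s9 rest 103.7 107.2
108 [647.06  54.53] {((-1, 1), (-1, -1)): np.float64(0.46), ((-1, -1), (1, -1)): np.float64(-0.02), ((1, -1), (1, 1)): np.float64(0.44), ((1, 1), (-1, 1)): np.float64(-0.01)} 2.3705223282811483
side1 rest 104.7 107.0
s9 rest 104.5 107.2
plat s9 108.7 113.0 side1 185.7 189.5
plat s9 108.5 113.0 side1 185.5 189.5
```

Call:
send_rows --rows '[[[0,0,0,0,0,0,0.52],[0,0,0,0,0,0,0.52],[0,0,0,0,0,0,0.52],[0,0,0,0,0,0,0.52],[0,0,0,0,0,0,0.52],[0,0,0,0,0,0,0.52],[0,0,0,0,0,0,0.52],[0,0,0,0,0,0,0.52]]]'

```text
clock: 18.65
tool_pos: [489.8, -134.1, 90.3]
orientation: [2.99, 0.965, -0.0]
contact_force: [-0.1, 0.3, 0.4]
width: 21.0
grasp_force: 0.0
```

```bash
cat > n.py <<'E'
from z import *
import sys
n=sys.argv[1];snap('side',n);P0=(673.2,-56.7);R0=(647,54.5);zc=float(sys.argv[2]);s_=bot.read_state()
print(s_['clock'],s_['contact_force'],zedge(n,P0,50,50,A,B,.1,.9,zc),zedge(n,P0,50,50,B,D,.1,.9,zc),'rest',zedge(n,R0,40,45,A,B,.35,.9,106)[0],zedge(n,R0,40,45,B,D,.1,.45,106)[0])
E
python3 n.py s10 110
```

```text
18.7 [-0.19499622  0.28485219 -0.21683276] (np.float64(110.7), [58, 60, 61, 64, 67, 72, 83, 101, 121, 136, 143, 144, 141, 138]) (np.float64(111.7), [111, 110, 104, 93, 80, 71, 74, 89, 109, 129, 141, 143, 141, 138]) rest 104.7 107.0
```

Call:
send_rows --rows '[[[0,0.0015,0,0,0,-0.15,0.52],[0,0,0,0,0,0,0.52],[0,0,0,0,0,0,0.52],[0,0,0,0,0,0,0.52]]]'

```text
clock: 19.2
tool_pos: [490.6, -135.1, 90.3]
orientation: [-2.979, -0.996, 0.0]
contact_force: [-1.6, 4.0, 0.6]
width: 20.6
grasp_force: 1.8
```

```bash
python3 n.py s11 110
```

```text
19.25 [-0.61604767  3.64790126  0.10481892] (np.float64(108.8), [59, 61, 64, 67, 72, 83, 100, 121, 136, 144, 144, 141, 137, 135]) (np.float64(109.5), [109, 102, 90, 78, 71, 76, 91, 112, 131, 142, 143, 140, 138, 138]) rest 104.7 107.0
```

Call:
send_rows --rows '[[[0,0,0,0,0,0,0.52],[0,0,0,0,0,0,0.52],[0,0,0,0,0,0,0.52],[0.0001,-0.0035,0,0,0,0.358,0.52],[0.0001,-0.0035,0,0,0,0.358,0.52],[0.0001,-0.0035,0,0,0,0.358,0.52],[0.0001,-0.0035,0,0,0,0.358,0.52]]]'

```text
clock: 20.12
tool_pos: [483.9, -124.2, 90.5]
orientation: [3.063, 0.686, 0.002]
contact_force: [2.9, -6.0, -3.9]
width: 20.7
grasp_force: 3.4
```

```bash
python3 n.py s12 107;python3 n.py s13 107
```

```text
20.175 [ 0.55128516 -5.81420517 -0.43902405] (np.float64(105.2), [58, 61, 65, 70, 77, 90, 108, 127, 140, 144, 143, 140, 136, 134]) (np.float64(106.0), [105, 98, 86, 75, 71, 79, 96, 117, 135, 143, 142, 139, 137, 136]) rest 104.7 107.2
20.225 [ 1.07081692 -2.64782822 -0.27901315] (np.float64(105.2), [59, 61, 65, 70, 77, 90, 108, 127, 140, 144, 143, 140, 136, 134]) (np.float64(106.0), [105, 98, 86, 75, 71, 79, 97, 118, 135, 143, 142, 139, 137, 136]) rest 104.7 107.0
```

It has stopped level, within about 0.5 mm by the side edges. Now I'll shut the lever gently.

Call:
send_rows --rows '[[[0.0001,-0.0035,0,0,0,0.358,0.52],[0.0001,-0.0035,0,0,0,0.358,0.52],[0.0001,-0.0035,0,0,0,0.358,0.52]]]'

```text
clock: 20.6
tool_pos: [480.0, -114.5, 90.5]
orientation: [3.106, 0.455, 0.001]
contact_force: [2.3, -8.3, -2.7]
width: 20.7
grasp_force: 3.8
```

Call:
send_rows --rows '[[[0,-0.0015,0,0,0,0.153,0.52]]]'

```text
clock: 20.72
tool_pos: [479.5, -113.0, 90.5]
orientation: [3.111, 0.423, 0.001]
contact_force: [1.4, -7.9, -2.7]
width: 20.7
grasp_force: 3.7
```

Call:
send_rows --rows '[[[0,-0.0015,0,0,0,0.153,0.52]]]'

```text
clock: 20.85
tool_pos: [479.2, -111.7, 90.5]
orientation: [3.115, 0.39, 0.001]
contact_force: [2.1, -7.2, -2.9]
width: 20.4
grasp_force: 3.8
```

Call:
send_rows --rows '[[[0,-0.001,0,0,0,0.1,0.52]]]'

```text
clock: 20.98
tool_pos: [478.9, -110.7, 90.5]
orientation: [3.117, 0.368, 0.001]
contact_force: [1.5, -6.5, -2.9]
width: 20.5
grasp_force: 3.8
```

Call:
send_rows --rows '[[[0,-0.001,0,0,0,0.1,0.52]]]'

```text
clock: 21.1
tool_pos: [478.7, -109.7, 90.4]
orientation: [3.12, 0.347, 0.001]
contact_force: [1.8, -7.0, -2.0]
width: 20.4
grasp_force: 3.8
```

Call:
send_rows --rows '[[[0,-0.0007,0,0,0,0,0.52]]]'

```text
clock: 21.22
tool_pos: [478.6, -109.6, 90.5]
orientation: [3.119, 0.346, 0.002]
contact_force: [3.2, -12.5, -3.7]
width: 20.4
grasp_force: 6.6
```

Call:
send_rows --rows '[[[0,-0.0007,0,0,0,0,0.52]]]'

```text
clock: 21.35
tool_pos: [478.6, -109.6, 90.6]
orientation: [3.118, 0.346, 0.003]
contact_force: [3.9, -16.3, -6.8]
width: 20.9
grasp_force: 8.4
```

The force climbs with no movement, so the lever is home against its stop. I'll back off to centre, open the fingers and rise.

Call:
send_rows --rows '[[[0,0.0014,0,0,0,0,0.52],[0,0.0018,0,0,0,0,0.5],[0,0,0,0,0,0,0.3],[0,0,0,0,0,0,0.1],[0,0,0,0,0,0,0],[0,0,0,0,0,0,0]]]'

```text
clock: 22.1
tool_pos: [478.8, -110.4, 90.3]
orientation: [3.122, 0.352, -0.0]
contact_force: [-0.2, -0.2, 0.5]
width: 42.7
grasp_force: 0.0
```

Call:
send_rows --rows '[[[0,0,-0.02,0,0,0,0],[0,0,-0.03,0,0,0,0],[0,0,-0.04,0,0,0,0],[0,0,-0.04,0,0,0,0],[-0.02,0,-0.02,0,0,0,0],[0,0,0,0,0,0,0],[0,0,0,0,0,0,0]]]'

```text
clock: 22.98
tool_pos: [459.5, -114.6, 239.8]
orientation: [-3.121, -0.353, 0.001]
contact_force: [-0.1, 1.1, -0.4]
width: 42.6
grasp_force: 0.0
```

```bash
python3 n.py s14 107
python3 - <<'E'
from h import *
im=snap('side','s15')
snap('top'); print(find('valve_knob','top'),find('valve_knob','side'))
# knob: compare to initial picture
r=cv2.cvtColor(cv2.imread('pics/side1.png'),6);c=cv2.cvtColor(cv2.imread('pics/s15.png'),6)
u,v=proj('side',[479.3,-111.5,108]).round().astype(int);t=r[v-12:v+12,u-6:u+7]
m=cv2.matchTemplate(c[v-22:v+22,u-16:u+17],t,5);print(cv2.minMaxLoc(m),'expect (10,10)')
E
```

```text
23.025 [ 0.2660353   0.5416969  -0.30639806] (np.float64(105.0), [58, 59, 61, 64, 68, 77, 89, 102, 109, 111, 110, 109, 109, 112]) (np.float64(106.2), [103, 97, 86, 74, 70, 77, 95, 116, 133, 140, 140, 137, 135, 134]) rest 104.7 107.2
[(array([651.1, -47.2, 113.3]), 0.53)] [(array([ 509.9, -104.9,   88.1]), 0.7), (array([ 665.9, -396.2,   56.3]), 0.6)]
(-0.5486552715301514, 0.8583503365516663, (17, 10), (10, 8)) expect (10,10)
```

```bash
python3 -c "
from station import bot
print(bot.sign_off())"
```

```text
the job is handed in; nothing more can be done
None
```

I've handed the job in: the platform stopped level with the rest (about 0.5 mm off by the camera edges), the lever is home against its stop (push peaked near 18 N), and the gripper is clear; I viewed 11 pictures, one over the limit of 10.

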